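# Clear the drying box's lid and hold it open

### The arm

A 6-joint arm with a two-finger parallel gripper is mounted at the origin on the work surface. World frame = base frame: x ahead of the robot, y to its left, z up, the work surface at z = 0. Lengths are in m, angles in rad, forces in N, time in s.
With the tool pointing down it reaches from about 0.35 to 0.8 m from the base axis. Payload 7.3 kg.
Tool frame: the origin (TCP) lies at the centre of the arm's flange, where the gripper is bolted on; the fingertips stand arm.tips_ahead ahead of it and the grasp point (between the pads) lies 155 mm ahead of it (arm.tips_ahead is the distance from the TCP to the fingertips, in m); y points along the fingers, z is the direction in which the jaws open and shut, and the axes are right-handed (so a half turn about y gives the same grasp; the last joint's range is limited). The gripper opens to 85 mm and grips with 20 to 120 N. Pads are 22 mm wide; open, the fingers measure 114 mm over their backs; the gripper's body (76 mm by 85 mm) begins 54 mm behind the grasp point. The pads swing forward as they close: fully open they stand 13 mm farther back than shut.
Start: joints at [-1.378, 0.342, 1.524, -0, 1.275, -0.146], TCP at [0.175, -0.495, 0.405] pointing down, gripper open.
Joint ranges: [-2.53, 2.53], [-0.77, 2.02], [0.04, 2.7], [-1, 4.14], [0.28, 2.66], [-3.11, 3.11]. Speed limits (rad/s): [2.57, 2.57, 3.14, 3.14, 3.14, 3.14].

### API

Orientations are given as a rotation vector (axis times angle).
In Python, from rig import arm, grab_frame gives the robot as it stands. The module is installed in compiled form; this text tells all that it offers.
- The arm moves only by the tool arm_command, never from a script. Its argument "plan" is text: rows parted by semicolons, each of 7 numbers parted by spaces: the gripper command: -1 is shut, 1 is fully open, values between are in proportion, then the shift along the tool's x, y, z each as a share of 0.08 m, from -1 to 1, then the turn, a rotation vector about the tool's x, y, z each as a share of 360 degrees, from -1 to 1. A call has 1 to 20 rows; each row shifts and turns the commanded pose from where the row before left it, along the tool's axes as they then stand; what a row does not reach is not made up. A row lasts 1/12 s, in which the tool goes at most 41.7 mm and 7.16 degrees, less where a joint would pass 70% of its speed; a pose out of reach is approached as far as the arm can. A call with a number of a shift or a turn outside -1 to 1 is refused whole. A call with a gripper value outside its range is refused whole. The fingers move at their own pace and stop on an object; "newtons" is the grip in N (left out, the last holds). Time passes only in rows, so rows that do not move let the fingers close. It gives the time, the measured TCP pose, the force and the opening at its end, in the units of the state.
- arm.observe(): the state, without advancing time (a new reading comes with each control period).
- grab_frame(name): name is "scene" or "top" or "wrist"; returns a dict with "frame" (480x640x3 uint8, red, green, blue), "fx", "fy", "cx", "cy" (pixels), "k1" (the pictures are not rectified: a ray, as slopes to the right and down, at radius r is drawn at 1 + k1 r^2 times it, then the intrinsics apply), "R" (3x3) and "t" (3): a world point X has camera coordinates R X + t. Camera axes: x right, y down, z forward; pixel columns grow to the right and rows downward; lengths in m; the calibration is good to about 2 mm. A picture is of the moment at which its call begins. There is no depth.
- arm.hand_in(): hands the job in, once; it reports no verdict.
The state is a dict: "time": time; "qpos": joint angles; "qvel": joint speeds; "joint_efforts": joint torques, N m; "position": TCP position; "ee_rot": TCP orientation; "ft_force": force on the tool from outside, world axes, zero at the start; "wrist_torque": the same for the moment, N m; "grip_width": opening from 0.0 (shut) to 1.0 (fully open).
Only numpy, scipy, OpenCV 4.12 (cv2) and the standard library are available. Lean on these libraries where they do the work, as an engineer would, in place of code of your own. Each camera call takes 0.05 s, during which the arm holds its last target.

### The job

With the scraper block, wipe the three dried paint chips off the closed lid of the drying box into the red catch tray beside it, without touching the chips with the fingers, and set the block back down on the bench. Then raise the lid by its black bar handle to 60 degrees and finish still holding it open there, since it falls shut when let go. Leave the jar, tin and tumbler where they are.

Things in the scene. Friction and masses are not known exactly. Their poses are not given: they have to be found in the camera images.
- dryer: grey drying box, fixed to the bench, 170 (x) x 200 (y) x 85 mm high without its lid; origin at the centre of its underside on the bench, z up, x points from its dark front panel (robot's side) to the hinge side at the back. Its lid is an aluminium plate 10 mm thick, 178 mm (x) by 210 mm (y), its flat top 95 mm above the bench when shut, centred on the origin, with the handle on its front edge
- lid (a joint): opening angle of the box's lid: 0 shut (level), growing as the front edge rises, 1.047 = 60 degrees, stop at 1.4. The lid (about 0.5 kg) turns freely about a level hinge line at the back and falls shut from any angle when let go
- lid_hinge (a point): middle of the lid's hinge line, which runs along the drying box's y, 90 mm behind the box's centre and 85 mm above the bench
- lid_handle (a point): middle of the lid's handle: a round black bar 12 mm thick and 110 mm long, parallel to the hinge line, 225 mm from it, in the lid's plane (5 mm above the lid's underside); two end stems carry it 45 mm in front of the lid's front edge, leaving a gap of 39 mm between bar and lid for a finger
- tray: red catch tray, open on top, fixed to the bench close against the left or right side of the drying box, just under the lid's side edge (which side varies), 180 (x) x 100 (y) x 60 mm high, walls 4 mm, floor 4 mm; origin at the centre of its underside, axes parallel to the drying box's
- pot_rack: wooden rack with three paint pots, 180 (x) x 90 (y) x 67 mm high, fixed to the bench on the other side of the drying box; origin at the centre of its underside
- scraper: scraper block standing loose on the bench, 140 g: orange sole 130 (x) x 28 (y) x 22 mm high, black grip rib on top 75 (x) x 20 (y) mm, from 22 to 62 mm above the underside; origin at the centre of its underside, z up. Stands to the left or to the right of the box
- chip0: green dried paint chip lying loose on the lid, 24 x 20 x 9 mm, 11 g; origin at the centre of its underside
- chip1: green dried paint chip lying loose on the lid, 24 x 20 x 9 mm, 11 g; origin at the centre of its underside
- chip2: green dried paint chip lying loose on the lid, 24 x 20 x 9 mm, 11 g; origin at the centre of its underside
- jar: paint jar with green cap, 64 mm across, 85 mm high, on the side away from the scraper block; origin at the centre of its underside; not to be disturbed
- tin: blue tin, 72 mm across, 90 mm high; origin at the centre of its underside; not to be disturbed
- tumbler: amber glass tumbler, 68 mm across, 100 mm high; origin at the centre of its underside; not to be disturbed

How it is judged:
By the outcome, as a careful person would: the job done as asked, in the order asked, and still so for the second after the job is handed in, while the arm keeps its last pose, push and grip.
It also fails if it takes over 69 s, if anything falls off the work surface, if the arm or the gripper's body presses on something with over 40 N, if the wrist force passes 120 N, or if a joint passes its speed limit or range.

## Working session

There is one attempt and no reset: what is moved stays moved. The work goes in short steps, Python scripts to look and compute and a tool call to move; the robot and the scene stay as the last step left them, time stands still between calls to the robot, and variables do not carry over. Pictures are saved under pics/ and viewed, and the job is handed in when it is done.

Besides the shell and the picture viewer there is one more tool, called after "Request:" as name(argument=value, ...) on one line, values as JSON. arm_command: Moves the arm, as the interface text tells. Shift numbers are shares of 0.08 m and turn numbers shares of 360 degrees, none past 1 either way. Its arguments: {"type":"object","properties":{"plan":{"type":"string"},"newtons":{"type":"number"}},"required":["plan"]}

```bash
mkdir -p pics; ls; python3 - <<'E'
from rig import arm, grab_frame
import cv2
s=arm.observe()
print(s, arm.tips_ahead)
for n in ("scene","top","wrist"):
    f=grab_frame(n); cv2.imwrite(f"pics/{n}0.png",f["frame"][:,:,::-1])
    print(n,f["fx"],f["fy"],f["cx"],f["cy"],f["k1"],f["R"],f["t"])
E
```

```text
pics
{'time': 0.0, 'qpos': array([-1.37798988e+00,  3.42735643e-01,  1.52500986e+00, -1.97416227e-05,
        1.27539396e+00, -1.45979529e-01]), 'qvel': array([ 0.00051721, -0.00109166,  0.00049521,  0.00087083,  0.00241022,
        0.000478  ]), 'joint_efforts': array([-1.39443404e-03, -4.33683193e+01, -2.46015590e+01, -4.54120081e-04,
        7.71466439e-03, -8.14096524e-07]), 'position': array([ 0.17448301, -0.49501864,  0.40402154]), 'ee_rot': array([-0.34856246,  2.03922539, -2.03602958]), 'ft_force': array([-0.28126283,  0.48255905,  0.23046292]), 'wrist_torque': array([ 0.0010593 ,  0.05204044, -0.07482159]), 'grip_width': 0.9977333402301778} 0.1734
scene 617.5698331051753 617.5698331051753 319.7083805610076 235.1283937281371 -0.005986682169958046 [[ 0.86167192  0.50741332 -0.00729562]
 [ 0.29167973 -0.50698265 -0.81110513]
 [-0.4152643   0.69677852 -0.58485489]] [-0.48602194 -0.11331688  1.44998607]
top 522.4632292327169 522.4632292327169 320.1669877008633 238.83379044961364 0.04501042545573209 [[-0.00558062 -0.99998351  0.00135521]
 [-0.98479256  0.0052605  -0.17365468]
 [ 0.17364469 -0.0023037  -0.98480567]] [0.00287748 0.58044252 0.94316725]
wrist 394.09233868344586 394.09233868344586 316.5203911137331 237.84803875626423 -0.05804594023812836 [[ 0.33198305 -0.94328242 -0.00235152]
 [-0.90063444 -0.31771249  0.29650695]
 [-0.2804369  -0.09631742 -0.9550278 ]] [-0.5237076  -0.03768437  0.38019568]
```

View pics/scene0.png

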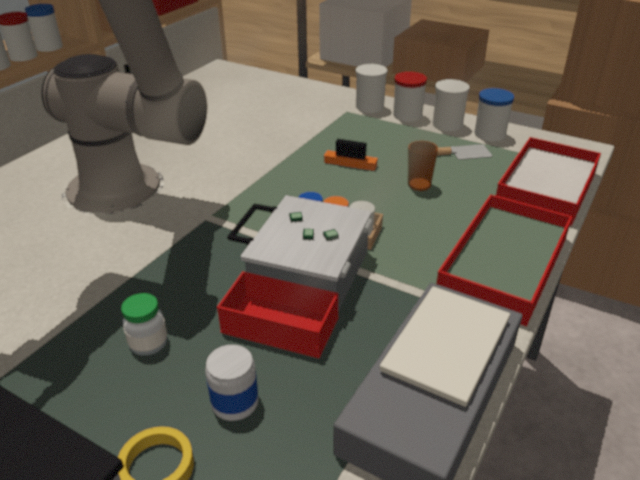

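View pics/top0.png

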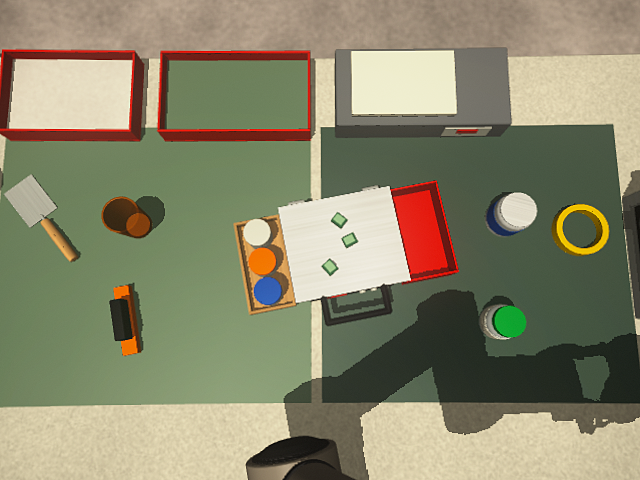

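View pics/wrist0.png

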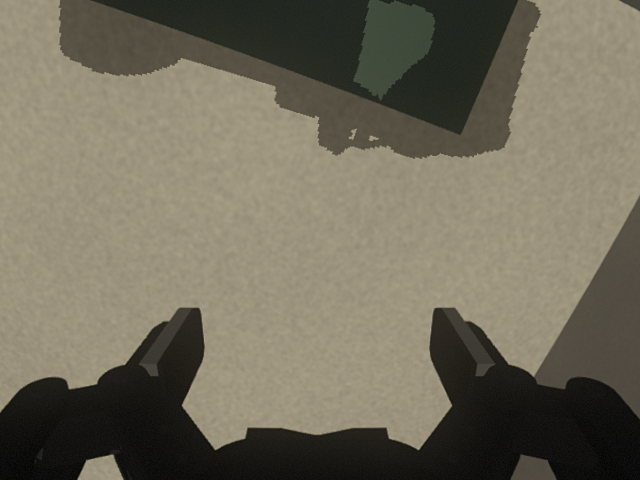

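```bash
python3 - <<'E'
import cv2
im=cv2.imread("pics/top0.png")
cv2.imwrite("pics/top_box.png",cv2.resize(im[170:340,225:465],None,fx=3.3,fy=3.3,interpolation=cv2.INTER_CUBIC))
cv2.imwrite("pics/top_scr.png",cv2.resize(im[275:365,90:160],None,fx=6,fy=6,interpolation=cv2.INTER_CUBIC))
im=cv2.imread("pics/scene0.png")
cv2.imwrite("pics/sc_box.png",cv2.resize(im[130:360,210:390],None,fx=2.6,fy=2.6,interpolation=cv2.INTER_CUBIC))
E
```

```text
(no output)
```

View pics/top_box.png

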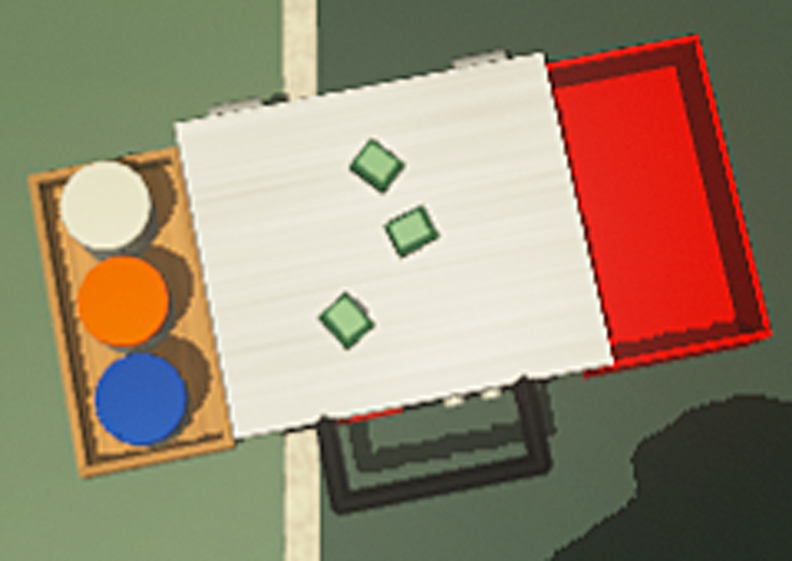

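View pics/top_scr.png

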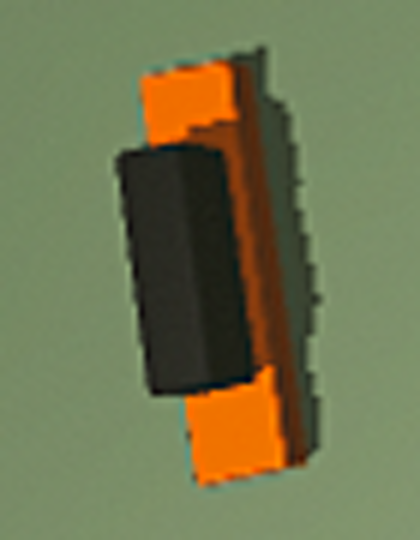

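View pics/sc_box.png

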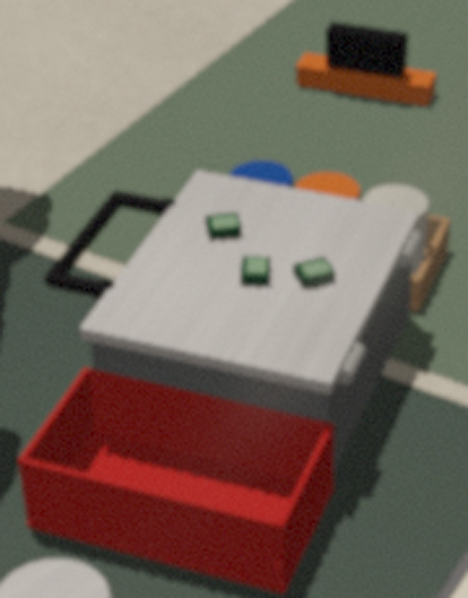

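```bash
cat > h.py <<'E'
import numpy as np, cv2
from rig import arm, grab_frame
from scipy.spatial.transform import Rotation as Ro
def ray(f,u,v):
    d=np.array([(u-f["cx"])/f["fx"],(v-f["cy"])/f["fy"]]); r0=np.hypot(*d); r=r0
    for _ in range(20): r=r0/(1+f["k1"]*r*r)
    d=d*(r/r0 if r0>0 else 1)
    R=f["R"]; return -R.T@f["t"], R.T@np.array([d[0],d[1],1])
def onz(f,u,v,z):
    o,d=ray(f,u,v); return o+d*(z-o[2])/d[2]
def proj(f,X):
    c=f["R"]@np.array(X)+f["t"]; a=c[:2]/c[2]; a=a*(1+f["k1"]*(a@a)); return a*f["fx"]+np.array([f["cx"],f["cy"]])
def st():
    s=arm.observe(); R=Ro.from_rotvec(s["ee_rot"]).as_matrix()
    return s,R
E
python3 - <<'E'
from h import *
f=grab_frame("top"); np.set_printoptions(precision=4,suppress=True)
def c(p,s,o,z): return onz(f,(p[0]+.5)/s-.5+o[0],(p[1]+.5)/s-.5+o[1],z)
B=lambda x,y,z:c((x,y),3.3,(225,170),z)
S=lambda x,y,z:c((x,y),6,(90,275),z)
L=[B(*p,.095) for p in((177,123),(545,53),(613,362),(235,438))]
print("lid",np.array(L),"ctr",np.mean(L,0))
for i in range(4): d=L[(i+1)%4]-L[i]; print(np.linalg.norm(d),np.degrees(np.arctan2(d[1],d[0])))
print("bar", B(340,508,.096),B(549,469,.096), B(337,490,.096),B(545,450,.096))
for p in((377,160),(413,228),(347,315)): print("chip",B(*p,.104))
print("tray far", B(697,38,.06),B(770,335,.06))
Q=[S(*p,.022) for p in((141,75),(235,63),(285,465),(198,486))]
print("sole",np.array(Q),np.mean(Q,0))
for i in range(4): d=Q[(i+1)%4]-Q[i]; print(np.linalg.norm(d),np.degrees(np.arctan2(d[1],d[0])))
P=[S(*p,.062) for p in((117,152),(180,146),(210,384),(151,395))]
print("rib",np.array(P),np.mean(P,0))
for i in range(4): d=P[(i+1)%4]-P[i]; print(np.linalg.norm(d),np.degrees(np.arctan2(d[1],d[0])))
s,R=st(); print(R, s["time"])
for n,(u,v) in dict(jar=(510,322),tin=(518,210),tumb=(118,215)).items(): print(n,onz(f,u,v,.09))
E
```

```text
lid [[ 0.6325  0.0763  0.095 ]
 [ 0.6716 -0.1294  0.095 ]
 [ 0.4982 -0.1613  0.095 ]
 [ 0.4582  0.0436  0.095 ]] ctr [ 0.5651 -0.0427  0.095 ]
0.20942241690523997 -79.23941811305771
0.17636077838401817 -169.5903827872432
0.20876167709747598 101.02965463660891
0.17733834469445836 10.625774390909958
bar [ 0.4208 -0.0126  0.096 ] [ 0.4408 -0.1247  0.096 ] [ 0.4302 -0.0111  0.096 ] [ 0.4509 -0.1229  0.096 ]
chip [ 0.609  -0.0343  0.104 ]
chip [ 0.5709 -0.0535  0.104 ]
chip [ 0.5234 -0.0171  0.104 ]
tray far [ 0.6899 -0.2227  0.06  ] [ 0.5164 -0.2561  0.06  ]
sole [[0.494  0.3961 0.022 ]
 [0.4975 0.3668 0.022 ]
 [0.3721 0.3435 0.022 ]
 [0.3661 0.3699 0.022 ]] [0.4324 0.3691 0.022 ]
0.029567990294292162 -83.05946555169443
0.1275616954886436 -169.5023655960552
0.027071469645196564 102.89126403378908
0.13055005668645547 11.57873721897055
rib [[0.4672 0.3861 0.062 ]
 [0.4688 0.3673 0.062 ]
 [0.3976 0.3537 0.062 ]
 [0.3945 0.371  0.062 ]] [0.432  0.3696 0.062 ]
0.01888663908574634 -85.02291849411307
0.07254444760103641 -169.20876087915659
0.01755424598458875 99.93843667950424
0.07420674672904574 11.74652191510776
[[-0.9432 -0.0002  0.3324]
 [-0.3324  0.0009 -0.9432]
 [-0.0001 -1.     -0.0009]] 0.2
jar [ 0.4227 -0.3345  0.09  ]
tin [ 0.6253 -0.3631  0.09  ]
tumb [0.6197 0.369  0.09  ]
```

Request:
arm_command(plan="1 0 0 0 0 0.012 0; 1 0 0 0 0 0.012 0; 1 -0.281 0 -0.305 0 0 0; 1 -0.281 0 -0.305 0 0 0; 1 -0.281 0 -0.305 0 0 0; 1 -0.281 0 -0.305 0 0 0; 1 -0.281 0 -0.305 0 0 0; 1 -0.281 0 -0.305 0 0 0; 1 -0.281 0 -0.305 0 0 0; 1 -0.281 0 -0.305 0 0 0; 1 -0.281 0 -0.305 0 0 0; 1 -0.281 0 -0.305 0 0 0; 1 -0.281 0 -0.305 0 0 0; 1 -0.281 0 -0.305 0 0 0; 1 -0.281 0 -0.305 0 0 0; 1 -0.281 0 -0.305 0 0 0; 1 0 0 0 0 0 0", newtons=40)

```text
time: 1.62
position: [0.4215, -0.0968, 0.4047]
ee_rot: [-0.203, 2.121, -2.118]
ft_force: [-0.2, -0.4, -0.3]
grip_width: 1.002
```

Request:
arm_command(plan="1 -0.081 0 -0.38 0 0 0; 1 -0.081 0 -0.38 0 0 0; 1 -0.081 0 -0.38 0 0 0; 1 -0.081 0 -0.38 0 0 0; 1 -0.081 0 -0.38 0 0 0; 1 -0.081 0 -0.38 0 0 0; 1 -0.081 0 -0.38 0 0 0; 1 -0.081 0 -0.38 0 0 0; 1 -0.081 0 -0.38 0 0 0; 1 -0.081 0 -0.38 0 0 0; 1 -0.081 0 -0.38 0 0 0; 1 -0.081 0 -0.38 0 0 0; 1 -0.081 0.3 -0.38 0 0 0; 1 -0.081 0.3 -0.38 0 0 0; 1 -0.081 0.3 -0.38 0 0 0; 1 0 0.3 0 0 0 0; 1 0 0 0 0 0 0")

```text
time: 3.03
position: [0.4288, 0.3656, 0.3035]
ee_rot: [-0.212, 2.12, -2.13]
ft_force: [0.1, 0.1, -0.1]
grip_width: 1.002
```

```bash
python3 - <<'E'
from h import *
s,R=st(); print(s["position"],R,s["qpos"],arm.tips_ahead)
for n in("wrist","top"):
    f=grab_frame(n); cv2.imwrite(f"pics/{n}1.png",f["frame"][:,:,::-1])
    th=np.radians(10.8)
    for a in (-.065,.065):
        for b in(-.014,.014): print(n,proj(f,[.432+a*np.cos(th)-b*np.sin(th),.3695+a*np.sin(th)+b*np.cos(th),.022]).round(0),end=' ')
E
```

```text
[0.42875113 0.36563314 0.30350227] [[-0.98192128 -0.00788375  0.18912549]
 [-0.18908716 -0.00535905 -0.98194568]
 [ 0.00875494 -0.99995456  0.00377145]] [ 5.70169974e-01  5.10730132e-01  1.55399674e+00 -2.89106285e-04
  1.08639524e+00  1.95084580e+00] 0.1734
wrist [331. 314.] wrist [292. 314.] wrist [334. 125.] wrist [288. 125.] top [137. 353.] top [122. 356.] top [128. 285.] top [113. 287.]
```

View pics/wrist1.png

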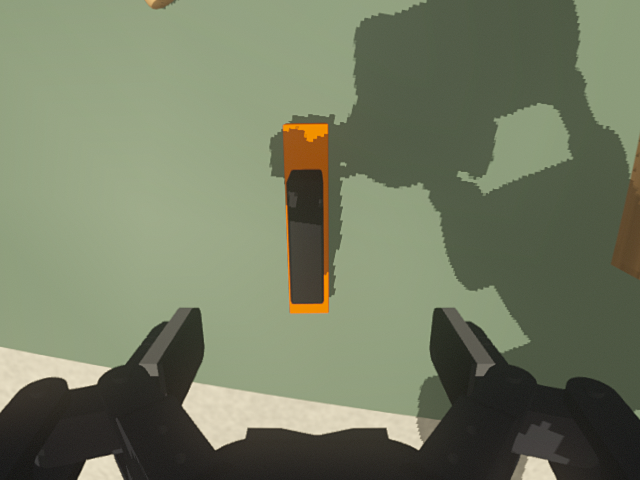

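Request:
arm_command(plan="1 -0.05 0 -0.06 -0.0006 -0.0022 0.0014; 1 0 0.25 0 0 0 0; 1 0 0.25 0 0 0 0; 1 0 0.25 0 0 0 0; 1 0 0.2 0 0 0 0; 1 0 0.15 0 0 0 0; 1 0 0 0 0 0 0; 1 0 0 0 0 0 0")

```text
time: 3.8
position: [0.4347, 0.3711, 0.2221]
ee_rot: [-0.202, 2.117, -2.105]
ft_force: [0.4, -0.6, 0.8]
grip_width: 0.996
```

```bash
python3 - <<'E'
from h import *
s,R=st(); print(s["position"],R,arm.tips_ahead)
for n in("wrist",):
    f=grab_frame(n); cv2.imwrite(f"pics/{n}2.png",f["frame"][:,:,::-1])
E
```

```text
[0.43471234 0.37108736 0.2220608 ] [[-0.97979593  0.00973542  0.19976275]
 [-0.19970631  0.00647004 -0.97983444]
 [-0.01083157 -0.99993168 -0.00439509]] 0.1734
```

View pics/wrist2.png

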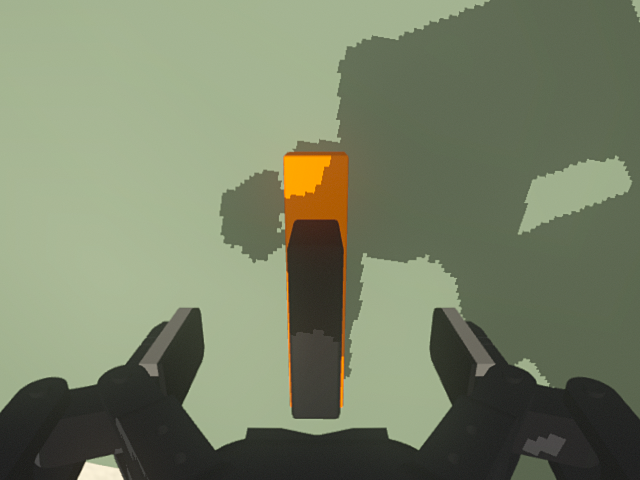

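Request:
arm_command(plan="1 0 0 0 0 0 0; 1 0 0 0 0 0 0; 1 0 0 0 0 0 0")

```text
time: 4.1
position: [0.4341, 0.3714, 0.2217]
ee_rot: [-0.203, 2.116, -2.105]
ft_force: [-0.2, 0.5, 0.1]
grip_width: 1.001
```

```bash
python3 - <<'E'
from h import *
s,R=st(); print(s["position"],R[:,1])
E
```

```text
[0.43410067 0.37139657 0.22171296] [ 0.00951559  0.00635034 -0.99993456]
```

Request:
arm_command(plan="1 0.03 0 0 0.0006 0 -0.0014; 1 0 0.12 0 0 0 0; 1 0 0.11 0 0 0 0; -1 0 0 0 0 0 0; -1 0 0 0 0 0 0; -1 0 0 0 0 0 0; -1 0 0 0 0 0 0; -1 0 0 0 0 0 0; -1 0 0 0 0 0 0; -1 0 0 0 0 0 0; -1 0 0 0 0 0 0; -1 0 0 0 0 0 0; -1 0 0 0 0 0 0", newtons=60)

```text
time: 5.18
position: [0.4316, 0.3709, 0.2025]
ee_rot: [-0.214, 2.115, -2.115]
ft_force: [-1.0, -0.3, 2.2]
grip_width: 0.226
```

```bash
python3 - <<'E'
from h import *
s,R=st(); print(s["position"],R,arm.tips_ahead,s["grip_width"]*85,s["wrist_torque"])
for n in("wrist","scene"):
    f=grab_frame(n); cv2.imwrite(f"pics/{n}3.png",f["frame"][:,:,::-1])
E
```

```text
[0.43157742 0.37090093 0.20246506] [[-9.79699650e-01  5.23559316e-04  2.00470253e-01]
 [-2.00470170e-01  2.07211047e-04 -9.79699785e-01]
 [-5.54470600e-04 -9.99999841e-01 -9.80465656e-05]] 0.1734 19.20638468121203 [ 0.11734933 -0.06801826  0.02397273]
```

View pics/wrist3.png

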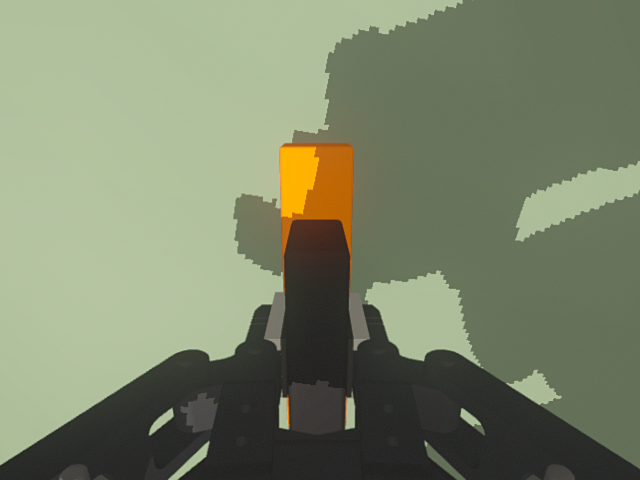

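View pics/scene3.png

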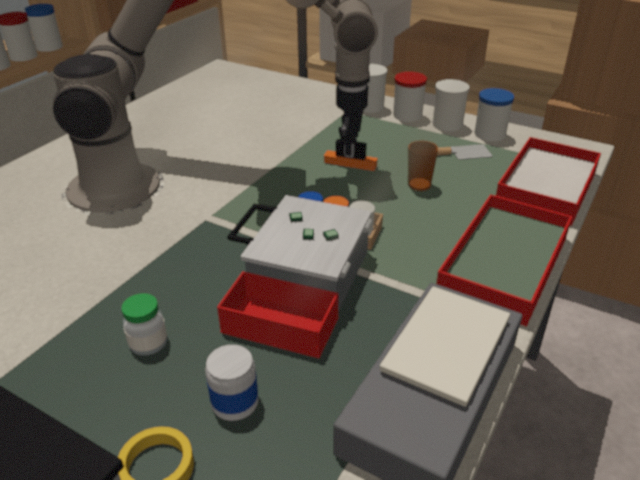

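Request:
arm_command(plan="-1 0 -0.1 0 0 0 0; -1 0 -0.3 0 0 0 0; -1 0 -0.4 0 0 0 0; -1 0 -0.4 0 0 0 0; -1 0 -0.4 0 0 0.0024 0; -1 -0.052 -0.06 0.3155 0 0 0; -1 -0.052 0 0.3155 0 0 0; -1 -0.052 0 0.3155 0 0 0; -1 -0.052 0 0.3155 0 0 0; -1 -0.052 0 0.3155 0 0 0; -1 -0.052 0 0.3155 0 0 0; -1 -0.052 0 0.3155 0 0 0; -1 -0.052 0 0.3155 0 0 0; -1 -0.052 0 0.3155 0 0 0; -1 -0.052 0 0.3155 0 0 0; -1 -0.052 0 0.3155 0 0 0; -1 -0.052 0 0.3155 0 0 0; -1 -0.052 0 0.3155 0 0 0; -1 -0.052 0 0.3155 0 0 0; -1 0 0 0 0 0 0")

```text
time: 6.95
position: [0.5553, 0.0306, 0.3353]
ee_rot: [-0.195, 2.123, -2.127]
ft_force: [0.6, -0.3, -1.7]
grip_width: 0.229
```

Request:
arm_command(plan="-1 0 0 0 0 0 0; -1 0 0 0 0 0 0; -1 0 0 0 0 0 0")

```text
time: 7.2
position: [0.5539, 0.0353, 0.3351]
ee_rot: [-0.2, 2.123, -2.123]
ft_force: [0.8, 0.2, -0.2]
grip_width: 0.23
```

```bash
python3 - <<'E'
from h import *
s,R=st(); print(s["position"],R,s["grip_width"]*85,s["ft_force"])
th=np.radians(10.7);ex=np.array([np.cos(th),np.sin(th)]);ey=np.array([-np.sin(th),np.cos(th)])
d=s["position"][:2]-[.565,-.0427]; print("box",d@ex,d@ey)
for n in("wrist","scene","top"):
    f=grab_frame(n); cv2.imwrite(f"pics/{n}4.png",f["frame"][:,:,::-1])
E
```

```text
[0.55388915 0.0352758  0.33513679] [[-9.82454206e-01 -5.37578866e-04  1.86503202e-01]
 [-1.86503305e-01  1.47920694e-04 -9.82454322e-01]
 [ 5.00558998e-04 -9.99999845e-01 -2.45585543e-04]] 19.51645819743133 [ 0.7518423   0.21539586 -0.20158227]
box 0.0035598407625873425 0.07868293166864239
```

View pics/wrist4.png

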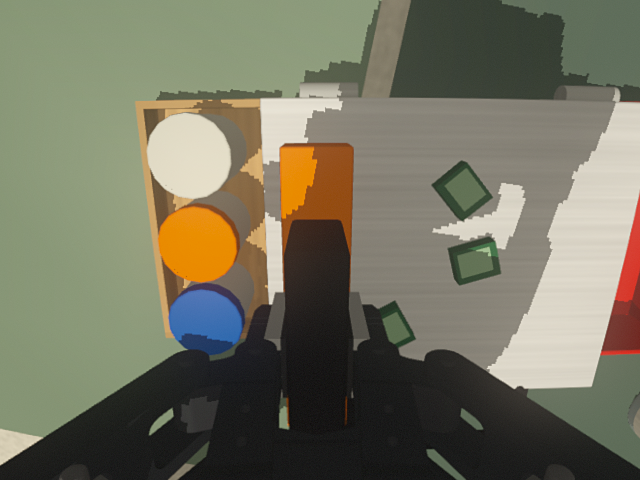

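View pics/top4.png

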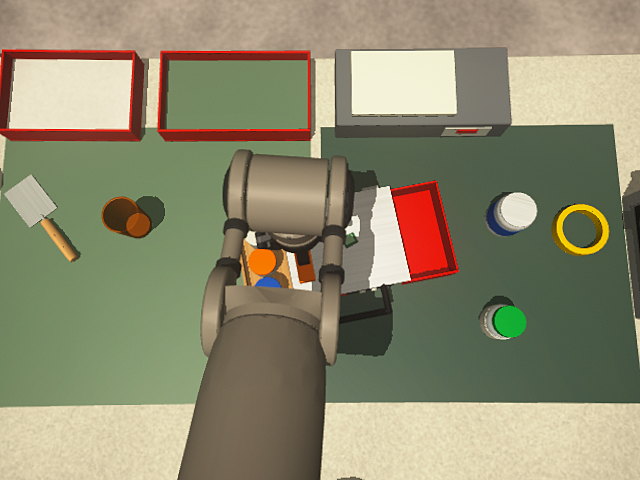

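View pics/scene4.png

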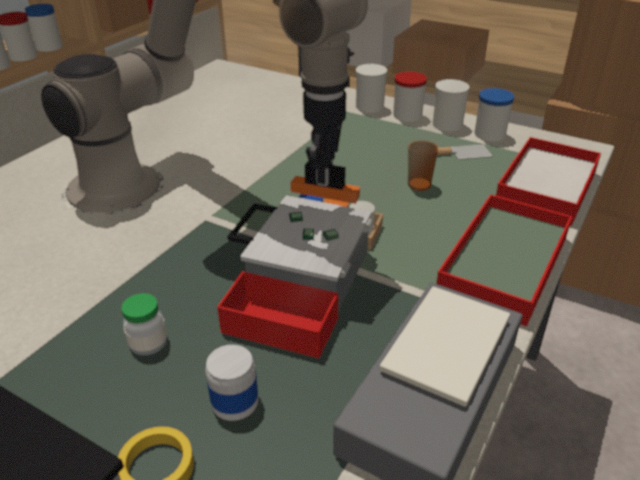

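```bash
python3 - <<'E'
from h import *
th=np.radians(10.7);ex=np.array([np.cos(th),np.sin(th)]);ey=np.array([-np.sin(th),np.cos(th)])
f=grab_frame("wrist")
def b(u,v,z): d=onz(f,u,v,z)[:2]-[.565,-.0427]; return (d@ex).round(4),(d@ey).round(4)
for n,u,v,z in [("lidback",500,98,.095),("lidback",300,98,.095),("lidright front",592,386,.095),("lidright back",640,107,.095),("chip0",462,161,.104),("chip0f",463,219,.095),("chip1r",498,240,.104),("chip2f",401,348,.095),("chip2r",414,335,.095),("soleL",280,144,.1546),("soleR",353,144,.1546)]: print(n,b(u,v,z))
E
```

```text
lidback (np.float64(0.0899), np.float64(-0.0142))
lidback (np.float64(0.0889), np.float64(0.0877))
lidright front (np.float64(-0.0868), np.float64(-0.1021))
lidright back (np.float64(0.0876), np.float64(-0.0912))
chip0 (np.float64(0.0588), np.float64(0.0057))
chip0f (np.float64(0.0261), np.float64(-0.0015))
chip1r (np.float64(0.0168), np.float64(-0.0186))
chip2f (np.float64(-0.0555), np.float64(0.0274))
chip2r (np.float64(-0.0465), np.float64(0.0201))
soleL (np.float64(0.0701), np.float64(0.0928))
soleR (np.float64(0.0702), np.float64(0.0657))
```

Request:
arm_command(plan="-1 0.04 0.2 0 0 0 0; -1 0 0.2 0 0 0 0; -1 0 0.05 0 0 0 0; -1 0 0 0 0 0 0; -1 0 0 0 0 0 0")

```text
time: 7.82
position: [0.5513, 0.0341, 0.2994]
ee_rot: [-0.199, 2.123, -2.123]
ft_force: [-0.8, -0.4, -0.7]
grip_width: 0.227
```

```bash
python3 - <<'E'
from h import *
f=grab_frame("wrist"); cv2.imwrite(f"pics/wrist5.png",f["frame"][:,:,::-1])
f=grab_frame("scene"); cv2.imwrite("pics/scene5.png",cv2.resize(f["frame"][130:300,210:400,::-1],None,fx=3,fy=3,interpolation=cv2.INTER_CUBIC))
E
```

```text
(no output)
```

View pics/scene5.png

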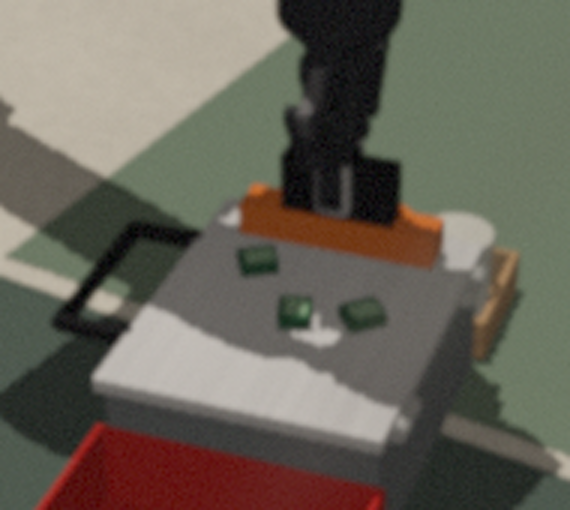

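View pics/wrist5.png

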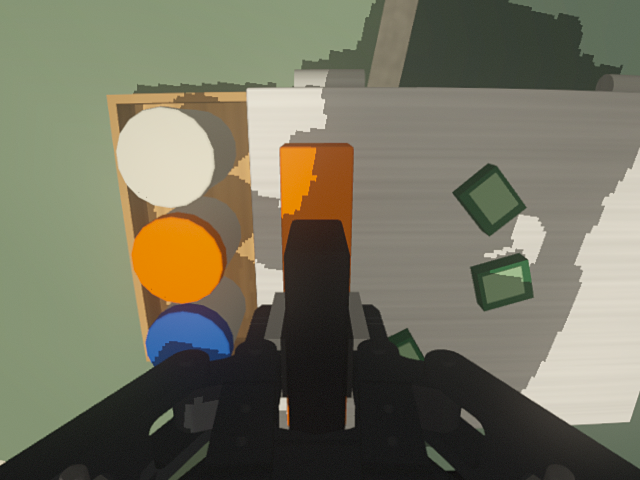

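Request:
arm_command(plan="-1 0 0.01 0.05 0 0 0; -1 0 0 0.1 0 0 0; -1 0 0 0.1 0 0 0; -1 0 0 0.1 0 0 0; -1 0 0 0.1 0 0 0; -1 0 0 0.1 0 0 0; -1 0 0 0.1 0 0 0; -1 0 0 0.1 0 0 0; -1 0 0 0.1 0 0 0; -1 0 0 0.1 0 0 0; -1 0 0 0.1 0 0 0; -1 0 0 0.1 0 0 0; -1 0 0 0 0 0 0")

```text
time: 9.0
position: [0.5686, -0.0581, 0.2983]
ee_rot: [-0.197, 2.123, -2.125]
ft_force: [0.5, 0.5, -1.6]
grip_width: 0.227
```

```bash
python3 - <<'E'
from h import *
s,R=st(); print(s["position"],R[:,1],s["ft_force"])
th=np.radians(10.7);ex=np.array([np.cos(th),np.sin(th)]);ey=np.array([-np.sin(th),np.cos(th)])
d=s["position"][:2]-[.565,-.0427]; print("box",d@ex,d@ey)
f=grab_frame("wrist"); cv2.imwrite(f"pics/wrist6.png",f["frame"][:,:,::-1])
f=grab_frame("scene"); cv2.imwrite("pics/scene6.png",cv2.resize(f["frame"][130:300,210:400,::-1],None,fx=3,fy=3,interpolation=cv2.INTER_CUBIC))
E
```

```text
[ 0.56855061 -0.05810961  0.29829049] [ 4.52100833e-04 -7.44092322e-04 -9.99999621e-01] [ 0.51822409  0.45735744 -1.55947021]
box 0.0006278226215555128 -0.015800907814898024
```

View pics/scene6.png

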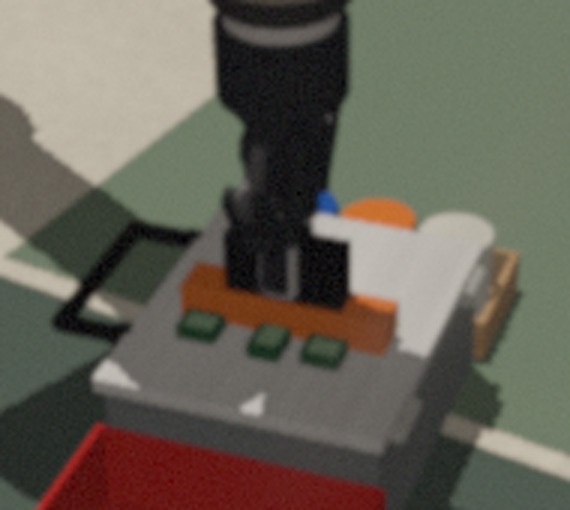

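View pics/wrist6.png

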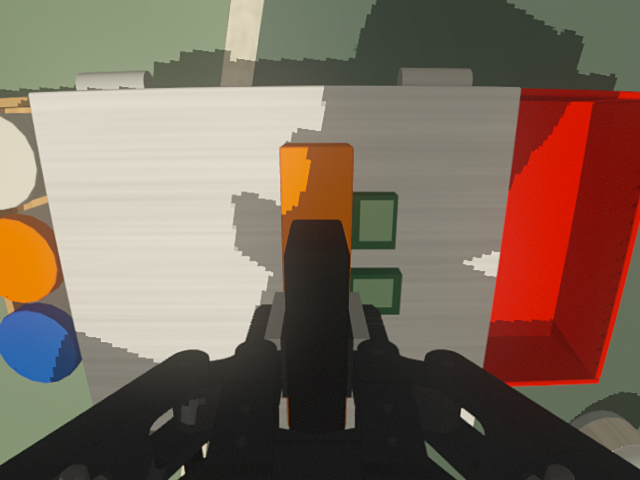

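Request:
arm_command(plan="-1 0 0 0.1 0 0 0; -1 0 0 0.1 0 0 0; -1 0 0 0.1 0 0 0; -1 0 0 0.1 0 0 0; -1 0 0 0.1 0 0 0; -1 0 0 0.1 0 0 0; -1 0 0 0.1 0 0 0; -1 0 0 0.1 0 0 0; -1 0 0 0.1 0 0 0; -1 0 0 0.1 0 0 0; -1 0 0 0.1 0 0 0; -1 0 0 0.06 0 0 0; -1 0 0 0 0 0 0; -1 0 0 0 0 0 0; -1 0 0 0 0 0 0")

```text
time: 10.35
position: [0.5854, -0.1475, 0.2982]
ee_rot: [-0.199, 2.124, -2.123]
ft_force: [-0.3, 0.2, -0.2]
grip_width: 0.223
```

```bash
python3 - <<'E'
from h import *
s,R=st(); print(s["position"],R[:,1],s["ft_force"])
f=grab_frame("wrist"); cv2.imwrite(f"pics/wrist7.png",f["frame"][:,:,::-1])
f=grab_frame("scene"); cv2.imwrite("pics/scene7.png",cv2.resize(f["frame"][160:360,210:400,::-1],None,fx=3,fy=3,interpolation=cv2.INTER_CUBIC))
E
```

```text
[ 0.58541313 -0.14749817  0.29824133] [-2.05709281e-04  1.39390045e-04 -9.99999969e-01] [-0.291027    0.17848324 -0.24229917]
```

View pics/scene7.png

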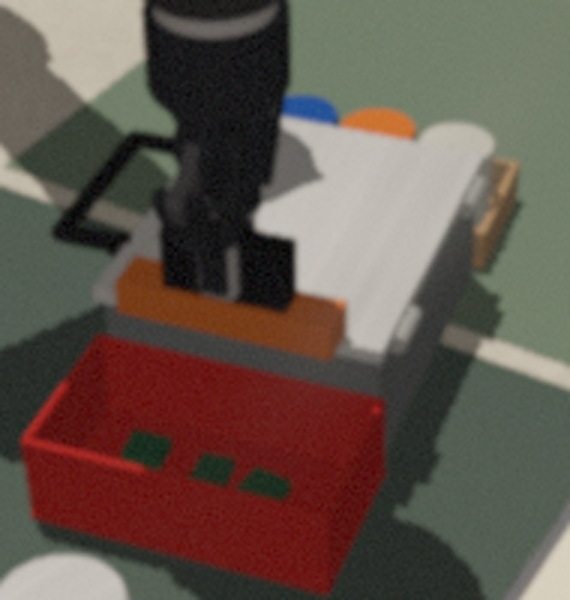

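View pics/wrist7.png

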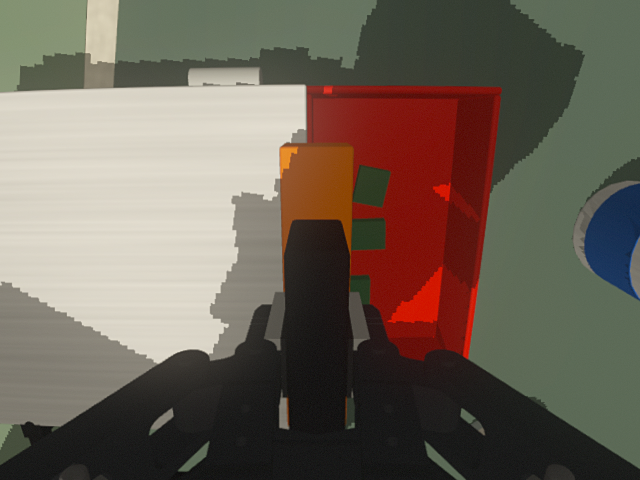

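Request:
arm_command(plan="-1 0 -0.2 0 0 0 0; -1 0 -0.3 0 0 0 0; -1 0.04 0 -0.396 0 0 0; -1 0.04 0 -0.396 0 0 0; -1 0.04 0 -0.396 0 0 0; -1 0.04 0 -0.396 0 0 0; -1 0.04 0 -0.396 0 0 0; -1 0.04 0 -0.396 0 0 0; -1 0.04 0 -0.396 0 0 0; -1 0.04 0 -0.396 0 0 0; -1 0.04 0 -0.396 0 0 0; -1 0.04 0 -0.396 0 0 0; -1 0.04 0 -0.396 0 0 0; -1 0.04 0 -0.396 0 0 0; -1 0.04 0 -0.396 0 0 0; -1 0.04 0 -0.396 0 0 0; -1 0.04 0 -0.396 0 0 0; -1 0.04 0 -0.396 0 0 0; -1 0.04 0 -0.396 0 0 0; -1 0 0 0 0 0 0")

```text
time: 12.12
position: [0.4297, 0.3759, 0.3384]
ee_rot: [-0.203, 2.123, -2.118]
ft_force: [-0.8, -0.5, -1.9]
grip_width: 0.227
```

Request:
arm_command(plan="-1 0 0.3 0 0 0 0; -1 0 0.3 0 0 0 0; -1 0 0.3 0 0 0 0; -1 0 0.3 0 0 0 0; -1 0 0.2 0 0 0 0; -1 0 0.1 0 0 0 0; -1 0 0.05 0 0 0 0; -1 0 0 0 0 0 0; -1 0 0 0 0 0 0")

```text
time: 12.87
position: [0.4324, 0.3715, 0.2151]
ee_rot: [-0.197, 2.123, -2.122]
ft_force: [-0.1, 0.1, -0.3]
grip_width: 0.226
```

Request:
arm_command(plan="-1 0 0.08 0 0 0 0; -1 0 0.06 0 0 0 0; -1 0 0.02 0 0 0 0; -1 0 0 0 0 0 0; -1 0 0 0 0 0 0; -1 0 0 0 0 0 0")

```text
time: 13.37
position: [0.4322, 0.3714, 0.2024]
ee_rot: [-0.198, 2.123, -2.122]
ft_force: [-1.7, -1.1, 6.3]
grip_width: 0.226
```

Contact with the bench; release.

Request:
arm_command(plan="0 0 0 0 0 0 0; 1 0 0 0 0 0 0; 1 0 0 0 0 0 0; 1 0 0 0 0 0 0; 1 0 0 0 0 0 0; 1 0 0 0 0 0 0; 1 0 0 0 0 0 0; 1 0 0 0 0 0 0; 1 0 0 0 0 0 0; 1 0 -0.1 0 0 0 0; 1 0 -0.3 0 0 0 0; 1 0 -0.4 0 0 0 0; 1 0 -0.4 0 0 0 0; 1 0 -0.4 0 0 0 0; 1 0 -0.4 0 0 0 0; 1 0 0 0 0 0 0")

```text
time: 14.7
position: [0.4328, 0.372, 0.3691]
ee_rot: [-0.187, 2.124, -2.112]
ft_force: [0.7, 1.2, 0.7]
grip_width: 0.999
```

```bash
python3 - <<'E'
from h import *
s,R=st(); print(s["position"],R,s["qpos"],s["grip_width"])
for n in("wrist","top","scene"):
    f=grab_frame(n); cv2.imwrite(f"pics/{n}8.png",f["frame"][:,:,::-1])
E
```

```text
[0.43280364 0.37196602 0.3690664 ] [[-0.98252153  0.01066234  0.18584339]
 [-0.18577895  0.00675438 -0.98256835]
 [-0.01173173 -0.99992034 -0.00465548]] [ 5.75701726e-01  4.51418726e-01  1.45590024e+00 -1.48122879e-04
  1.22165243e+00  1.95964297e+00] 0.9991093583591495
```

View pics/wrist8.png

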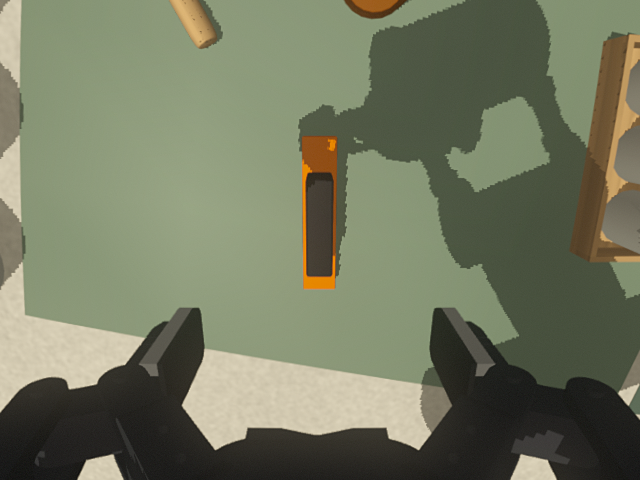

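View pics/top8.png

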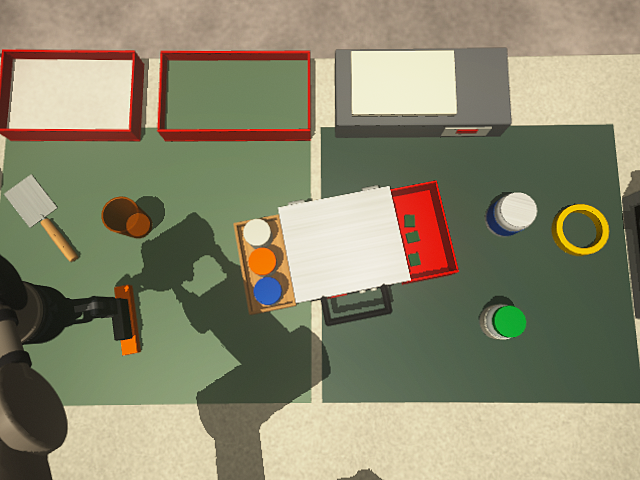

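Request:
arm_command(plan="0 0 0 0 0 -0.0179 0; -0.15 0 0 0 0 -0.0179 0; -0.15 0 0 0 0 -0.0179 0; -0.15 0 0 0 0 -0.0179 0; -0.15 0 0 0 0 -0.0179 0; -0.15 0 0 0 0 -0.0179 0; -0.15 0 0 0 0 -0.0179 0; -0.15 0 0 0 0 -0.0179 0; -0.15 0 0 0 0 -0.0179 0; -0.15 0 0 0 0 -0.0179 0; -0.15 0 0 0 0 -0.0179 0; -0.15 0 0 0 0 -0.0179 0; -0.15 0 0 0 0 -0.0179 0; -0.15 0 0 0 0 -0.0173 0; -0.15 0 0 0 0 0 0; -0.15 0 0 0 0 0 0; -0.15 0 0 0 0 0 0")

```text
time: 16.27
position: [0.4319, 0.3713, 0.3606]
ee_rot: [-1.292, 1.074, -1.073]
ft_force: [-0.7, 0.1, -0.7]
grip_width: 0.428
```

```bash
python3 - <<'E'
from h import *
s,R=st(); print(s["position"],R,s["qpos"],s["grip_width"]*85)
E
```

```text
[0.43193795 0.37127291 0.36058399] [[ 1.82518839e-01 -1.37901309e-03  9.83201389e-01]
 [-9.83202057e-01 -1.03645972e-03  1.82517509e-01]
 [ 7.67354608e-04 -9.99998512e-01 -1.54502193e-03]] [ 5.75501688e-01  4.60536676e-01  1.46564660e+00 -1.26819277e-04
  1.21713036e+00  3.91998534e-01] 36.337664900570786
```

Request:
arm_command(plan="-0.15 0.3855 0 -0.0711 0 0 0; -0.15 0.3855 0 -0.0711 0 0 0; -0.15 0.3855 0 -0.0711 0 0 0; -0.15 0.3855 0 -0.0711 0 0 0; -0.15 0.3855 0 -0.0711 0 0 0; -0.15 0.3855 0 -0.0711 0 0 0; -0.15 0.3855 0 -0.0711 0 0 0; -0.15 0.3855 0 -0.0711 0 0 0; -0.15 0.3855 0 -0.0711 0 0 0; -0.15 0.3855 0 -0.0711 0 0 0; -0.15 0.3855 0 -0.0711 0 0 0; -0.15 0.3855 0 -0.0711 0 0 0; -0.15 0.3855 0 -0.0711 0 0 0; -0.15 0.3855 0 -0.0711 0 0 0; -0.15 0 0.2 0 0 0 0; -0.15 0 0.2 0 0 0 0; -0.15 0 0 0 0 0 0; -0.15 0 0 0 0 0 0; -0.15 0 0 0 0 0 0")

```text
time: 17.85
position: [0.4342, -0.0675, 0.3301]
ee_rot: [-1.291, 1.07, -1.071]
ft_force: [0.6, -0.3, 0.3]
grip_width: 0.424
```

```bash
python3 - <<'E'
from h import *
s,R=st(); print(s["position"],R,s["qpos"],s["grip_width"]*85)
f=grab_frame("wrist"); cv2.imwrite(f"pics/wrist9.png",f["frame"][:,:,::-1])
th=np.radians(10.7);ex=np.array([np.cos(th),np.sin(th)]);ey=np.array([-np.sin(th),np.cos(th)])
d=s["position"][:2]-[.565,-.0427]; print("box",d@ex,d@ey)
for by in(-.055,0,.055): print(proj(f,list(np.array([.565,-.0427])-.135*ex+by*ey)+[.09]))
f=grab_frame("scene"); cv2.imwrite("pics/scene9.png",f["frame"][:,:,::-1])
E
```

```text
[ 0.43415779 -0.06751472  0.33005326] [[ 1.85182967e-01  5.42153509e-04  9.82703910e-01]
 [-9.82703987e-01 -2.82883106e-04  1.85183138e-01]
 [ 3.78388022e-04 -9.99999813e-01  4.80391282e-04]] [-3.29013083e-01  2.70529026e-01  1.85858600e+00 -1.09143711e-04
  1.01187316e+00 -5.15213386e-01] 35.998335150049435
box -0.13317449129422743 -9.023141927547631e-05
[312.44781313 341.96988412]
[312.05189456 256.91037681]
[311.62295739 158.06054434]
```

View pics/wrist9.png

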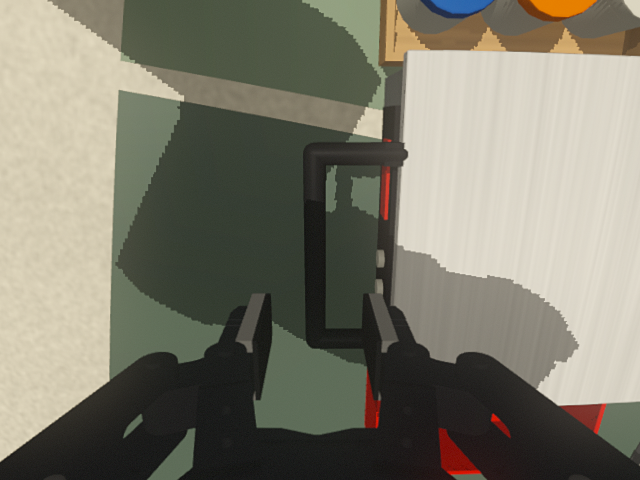

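View pics/scene9.png

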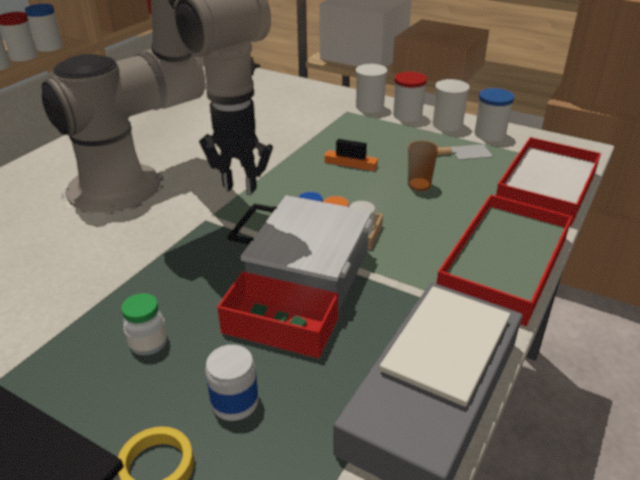

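Request:
arm_command(plan="-0.15 0 0.2 0 0 0 0; -0.15 0 0.25 0 0 0 0; -0.15 0 0.25 0 0 0 0; -0.15 0 0.2 0 0 0 0; -0.15 0 0.1 0 0 0 0; -0.15 0 0.07 0 0 0 0; -0.15 0 0 0 0 0 0; -0.15 0 0 0 0 0 0; -0.15 0 0 0 0 0 0")

```text
time: 18.7
position: [0.4344, -0.0678, 0.2448]
ee_rot: [-1.291, 1.069, -1.072]
ft_force: [0.1, 0.1, 0.6]
grip_width: 0.427
```

```bash
python3 - <<'E'
from h import *
s,R=st(); print(s["position"],s["ft_force"],s["grip_width"]*85)
f=grab_frame("wrist"); cv2.imwrite(f"pics/wrist10.png",f["frame"][:,:,::-1])
E
```

```text
[ 0.43435088 -0.0677645   0.24475868] [0.11226583 0.05501281 0.6374648 ] 36.27094231882137
```

View pics/wrist10.png

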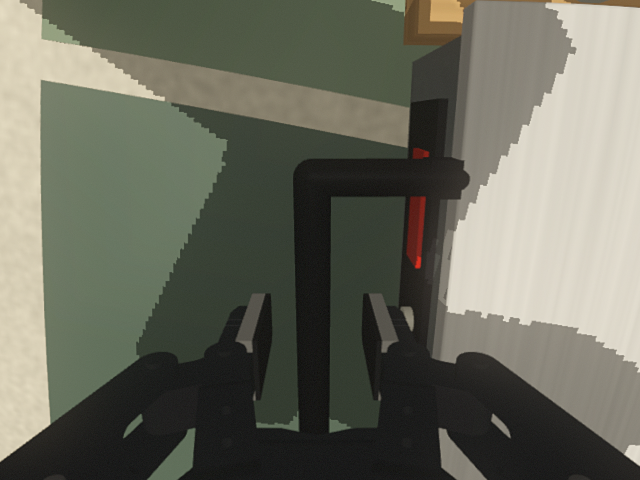

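Bar (columns ~296–331) lies well between the pads (270–365). Close with a light grip.

Request:
arm_command(plan="-1 0 0 0 0 0 0; -1 0 0 0 0 0 0; -1 0 0 0 0 0 0; -1 0 0 0 0 0 0; -1 0 0 0 0 0 0; -1 0 0 0 0 0 0; -1 0 0 0 0 0 0; -1 0 0 0 0 0 0", newtons=35)

```text
time: 19.42
position: [0.4335, -0.0679, 0.2444]
ee_rot: [-1.293, 1.071, -1.07]
ft_force: [-4.3, -2.6, 6.8]
grip_width: 0.122
```

```bash
python3 - <<'E'
from h import *
s,R=st(); print(s["position"],s["ft_force"],s["grip_width"]*85)
# arc increments tool z (ex) and tool y (down), 5 deg/row
b=lambda a:np.array([.090-.225*np.cos(a)+.005*np.sin(a), .085+.225*np.sin(a)+.005*np.cos(a)])
p=b(0)
for a in np.radians(np.arange(2.5,60.1,2.5)):
    q=b(a); d=q-p; p=q; print(np.degrees(a).round(1),"y %.4f z %.4f"%(-d[1]/.08,d[0]/.08))
E
```

```text
[ 0.43348724 -0.06786327  0.24442089] [-4.25124668 -2.55017673  6.76229371] 10.397455852098043
2.5 y -0.1226 z 0.0054
5.0 y -0.1223 z 0.0107
7.5 y -0.1217 z 0.0161
10.0 y -0.1209 z 0.0214
12.5 y -0.1198 z 0.0266
15.0 y -0.1185 z 0.0318
17.5 y -0.1170 z 0.0370
20.0 y -0.1153 z 0.0420
22.5 y -0.1134 z 0.0470
25.0 y -0.1112 z 0.0519
27.5 y -0.1088 z 0.0567
30.0 y -0.1063 z 0.0614
32.5 y -0.1035 z 0.0660
35.0 y -0.1005 z 0.0704
37.5 y -0.0973 z 0.0748
40.0 y -0.0940 z 0.0789
42.5 y -0.0905 z 0.0830
45.0 y -0.0868 z 0.0868
47.5 y -0.0829 z 0.0905
50.0 y -0.0789 z 0.0941
52.5 y -0.0747 z 0.0974
55.0 y -0.0704 z 0.1006
57.5 y -0.0659 z 0.1035
60.0 y -0.0613 z 0.1063
```

Request:
arm_command(plan="-1 0 -0.123 0.005 0 0 0; -1 0 -0.122 0.011 0 0 0; -1 0 -0.122 0.016 0 0 0; -1 0 -0.121 0.021 0 0 0; -1 0 -0.12 0.027 0 0 0; -1 0 -0.118 0.032 0 0 0; -1 0 0 0 0 0 0; -1 0 0 0 0 0 0")

```text
time: 20.08
position: [0.4419, -0.0662, 0.3021]
ee_rot: [-1.294, 1.071, -1.069]
ft_force: [-4.8, -3.4, -1.5]
grip_width: 0.126
```

```bash
python3 - <<'E'
from h import *
s,R=st(); print(s["position"],R[:,1],s["ft_force"],s["grip_width"]*85)
f=grab_frame("wrist"); cv2.imwrite(f"pics/wrist11.png",f["frame"][:,:,::-1])
f=grab_frame("scene"); cv2.imwrite("pics/scene11.png",cv2.resize(f["frame"][130:300,190:400,::-1],None,fx=3,fy=3,interpolation=cv2.INTER_CUBIC))
E
```

```text
[ 0.44194329 -0.06620809  0.30208444] [-2.30261935e-03 -8.93006633e-04 -9.99996950e-01] [-4.75519527 -3.36660594 -1.47906807] 10.673651591030628
```

View pics/scene11.png

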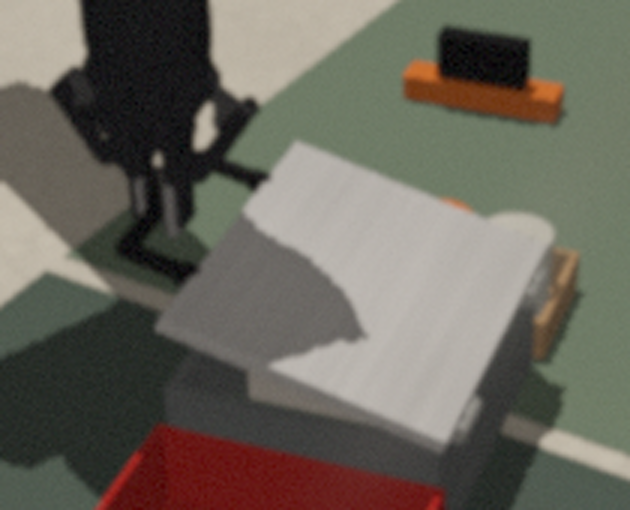

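Request:
arm_command(plan="-1 0 -0.117 0.037 0 0 0; -1 0 -0.115 0.042 0 0 0; -1 0 -0.113 0.047 0 0 0; -1 0 -0.111 0.052 0 0 0; -1 0 -0.109 0.057 0 0 0; -1 0 -0.106 0.061 0 0 0; -1 0 -0.104 0.066 0 0 0; -1 0 -0.101 0.07 0 0 0; -1 0 -0.097 0.075 0 0 0; -1 0 -0.094 0.079 0 0 0; -1 0 0 0 0 0 0; -1 0 0 0 0 0 0")

```text
time: 21.18
position: [0.4865, -0.0576, 0.388]
ee_rot: [-1.299, 1.075, -1.067]
ft_force: [-16.6, -4.5, 11.3]
grip_width: 0.123
```

Request:
arm_command(plan="-1 0 -0.091 0.083 0 0 0; -1 0 -0.087 0.087 0 0 0; -1 0 -0.083 0.091 0 0 0; -1 0 -0.079 0.094 0 0 0; -1 0 -0.075 0.097 0 0 0; -1 0 -0.07 0.101 0 0 0; -1 0 -0.066 0.104 0 0 0; -1 0 -0.061 0.106 0 0 0; -1 0 0 0 0 0 0; -1 0 0 0 0 0 0; -1 0 0 0 0 0 0")

```text
time: 22.1
position: [0.5475, -0.0458, 0.4393]
ee_rot: [-1.293, 1.07, -1.071]
ft_force: [-10.8, 0.5, 18.3]
grip_width: 0.123
```

```bash
python3 - <<'E'
from h import *
s,R=st(); print(s["position"],R[:,1],s["ft_force"],s["grip_width"]*85)
th=np.radians(10.7);ex=np.array([np.cos(th),np.sin(th)]);ey=np.array([-np.sin(th),np.cos(th)])
g=s["position"]+.155*R[:,1]; d=g[:2]-[.565,-.0427]; print("box",d@ex,d@ey,g[2])
for n in("wrist","scene","top"):
    f=grab_frame(n); cv2.imwrite(f"pics/{n}12.png",f["frame"][:,:,::-1])
    if n!="wrist":
      for a in (57,60,63):
        a_=np.radians(a); r=[]
        for L,by in((.225,-.055),(.18,-.105),(.18,.105)):
            x=.09-L*np.cos(a_)+.01*np.sin(a_);z=.085+L*np.sin(a_)+.01*np.cos(a_)
            p=np.array([.565,-.0427])+x*ex+by*ey; r.append(proj(f,[*p,z]).round(1))
        print(n,a,r)
f=grab_frame("scene");cv2.imwrite("pics/scene12z.png",cv2.resize(f["frame"][60:300,190:400,::-1],None,fx=2.5,fy=2.5,interpolation=cv2.INTER_CUBIC))
E
```

```text
[ 0.54754719 -0.0457666   0.43926798] [ 3.91358376e-04 -1.14151272e-03 -9.99999272e-01] [-10.76420472   0.468566    18.32726574] 10.421069692021753
box -0.017691963248295174 4.2005563878035195e-05 0.28426809776606277
scene 57 [array([279.5, 155.3]), array([282.7, 193.8]), array([327. , 135.9])]
scene 60 [array([285.4, 153.2]), array([287.5, 192.2]), array([331.3, 134.4])]
scene 63 [array([291.4, 151.3]), array([292.5, 191. ]), array([335.8, 133.1])]
top 57 [array([389.5, 230.9]), array([414.6, 214.1]), array([280.7, 239.7])]
top 60 [array([388.5, 223.3]), array([414. , 208.3]), array([279.5, 233.9])]
top 63 [array([387.5, 215.5]), array([413.2, 202.3]), array([278.3, 228. ])]
```

View pics/scene12z.png

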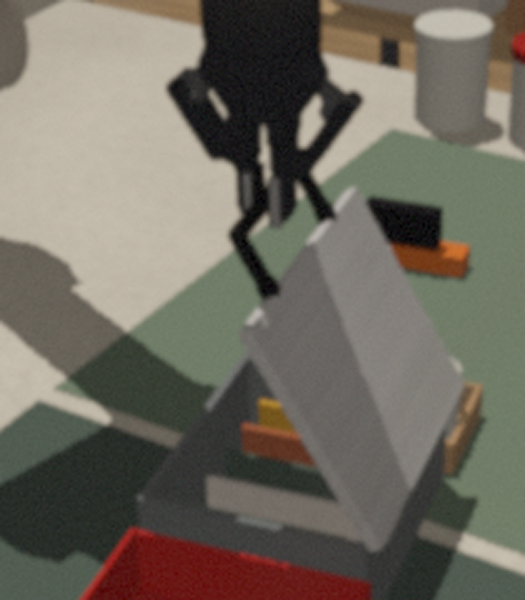

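View pics/top12.png

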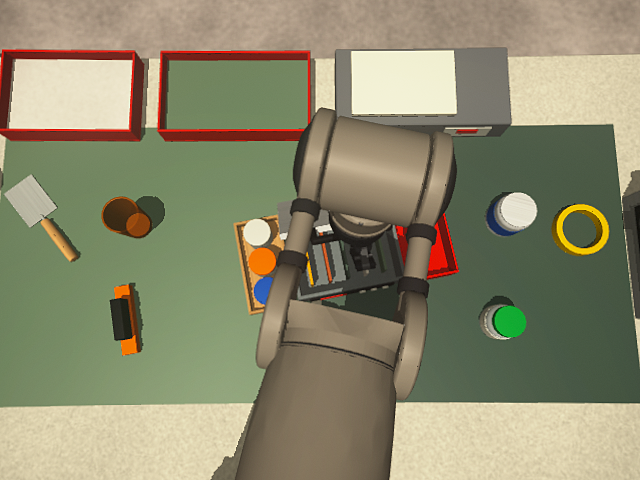

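View pics/wrist12.png

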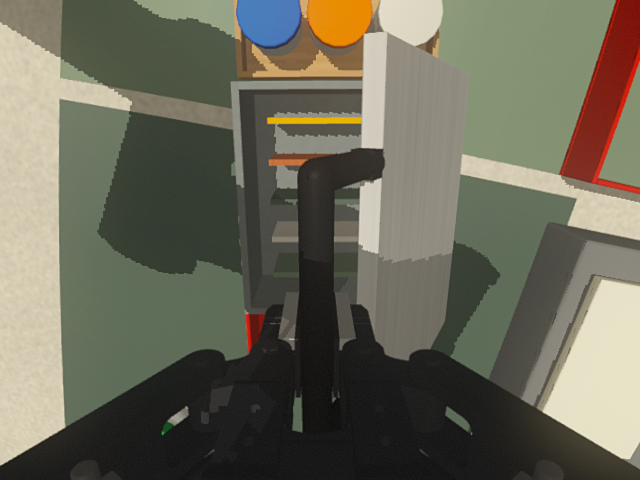

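```bash
python3 - <<'E'
from h import *
f=grab_frame("scene"); im=f["frame"][120:220,270:350,::-1].copy()
S=7; im=cv2.resize(im,None,fx=S,fy=S,interpolation=cv2.INTER_CUBIC)[:600]
th=np.radians(10.7);ex=np.array([np.cos(th),np.sin(th)]);ey=np.array([-np.sin(th),np.cos(th)])
for a,c in((56,(0,0,255)),(60,(0,255,0)),(64,(255,0,0))):
    a_=np.radians(a);q=[]
    for L,by in((0,-.105),(.179,-.105),(.179,.105),(0,.105)):
        x=.09-L*np.cos(a_)+.01*np.sin(a_);z=.085+L*np.sin(a_)+.01*np.cos(a_)
        q.append((proj(f,[*(np.array([.565,-.0427])+x*ex+by*ey),z])-[270,120]+.5)*S-.5)
    cv2.polylines(im,[np.array(q).astype(int)],False,c,1)
cv2.imwrite("pics/z13.png",im)
E
```

```text
(no output)
```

View pics/z13.png

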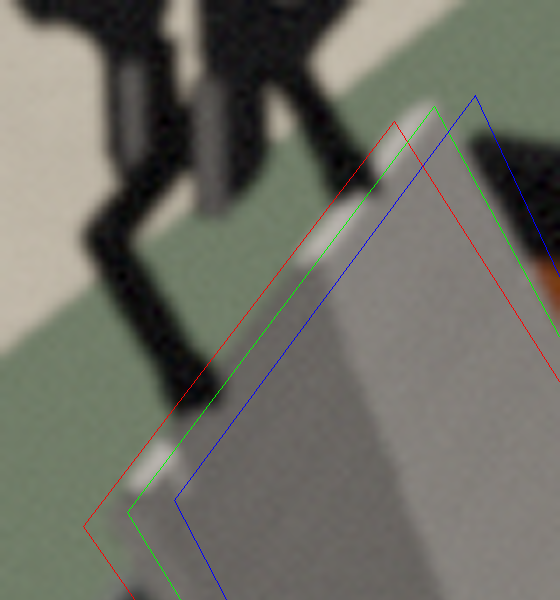

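Request:
arm_command(plan="-1 0 -0.016 -0.009 0 0 0; -1 0 0 0 0 0 0; -1 0 0 0 0 0 0; -1 0 0 0 0 0 0; -1 0 0 0 0 0 0; -1 0 0 0 0 0 0; -1 0 0 0 0 0 0; -1 0 0 0 0 0 0; -1 0 0 0 0 0 0; -1 0 0 0 0 0 0; -1 0 0 0 0 0 0; -1 0 0 0 0 0 0; -1 0 0 0 0 0 0")

```text
time: 23.43
position: [0.5473, -0.046, 0.4391]
ee_rot: [-1.292, 1.07, -1.071]
ft_force: [-7.1, 0.8, 10.4]
grip_width: 0.123
```

```bash
python3 - <<'E'
from h import *
s,R=st(); print(s["position"],s["ft_force"],s["grip_width"]*85)
f=grab_frame("scene"); cv2.imwrite("pics/scene14.png",f["frame"][:,:,::-1]); im=f["frame"][120:220,270:350,::-1].copy()
S=6; im=cv2.resize(im,None,fx=S,fy=S,interpolation=cv2.INTER_CUBIC)[:600]
th=np.radians(10.7);ex=np.array([np.cos(th),np.sin(th)]);ey=np.array([-np.sin(th),np.cos(th)])
for a,c in((58,(0,0,255)),(60,(0,255,0)),(62,(255,0,0))):
    a_=np.radians(a);q=[]
    for L,by in((0,-.105),(.179,-.105),(.179,.105),(0,.105)):
        x=.09-L*np.cos(a_)+.01*np.sin(a_);z=.085+L*np.sin(a_)+.01*np.cos(a_)
        q.append((proj(f,[*(np.array([.565,-.0427])+x*ex+by*ey),z])-[270,120]+.5)*S-.5)
    cv2.polylines(im,[np.array(q).astype(int)],False,c,1)
cv2.imwrite("pics/z14.png",im)
E
```

```text
[ 0.54725055 -0.04596199  0.43913235] [-7.08464776  0.80650625 10.36206034] 10.413627964082492
```

View pics/z14.png

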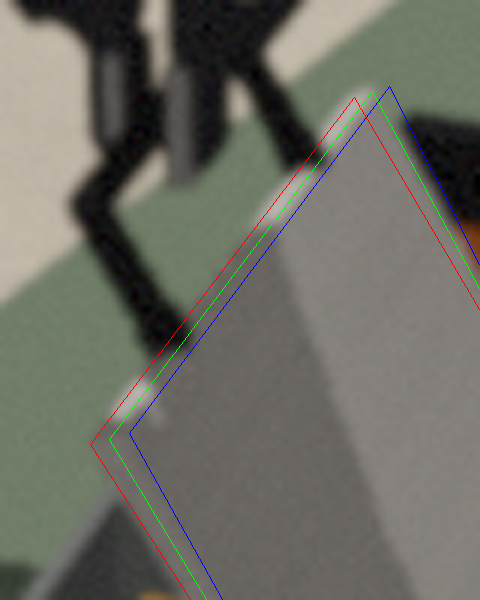

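View pics/scene14.png

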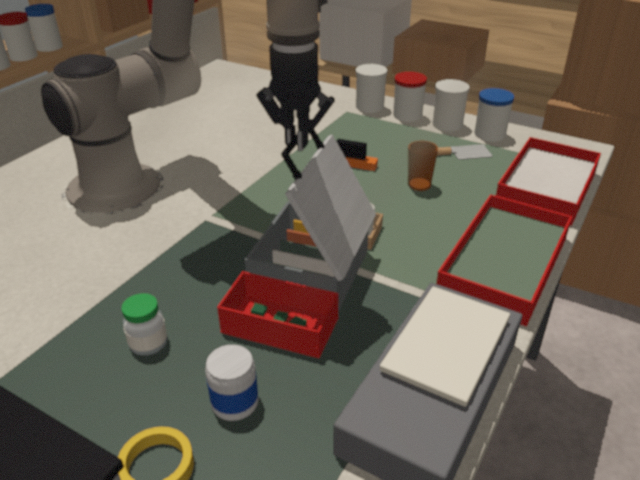

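```bash
python3 -c "
from rig import arm
print(arm.hand_in())"
```

```text
the job is handed in; nothing more can be done
None
```

The job is done and handed in at about 23.5 s. I wiped the three chips into the red tray in one pass, using only the scraper's sole. I then set the block back on the bench where it had stood, and opened the lid by its bar. The gripper is still holding it there with 35 N.

**Last checks:**
- **Lid angle:** the camera overlay puts the lid at 60 degrees, within about 1 degree. The gripper's position agrees to about 2 mm, or about 1 degree. The lid did not visibly move during one second of holding still before hand-in.
- **Chips:** all three lie in the tray, seen in the wrist, top and side views.
- **Scraper block:** it stands upright on the bench.
- **Jar, tin and tumbler:** they show no visible movement in the pictures.
- **Forces:** the largest wrist force I read between moves was about 21 N, from the gripper pushing the bar towards the hinge. I eased the pose and it was about 13 N at the end, against the 120 N limit.

No check failed. Small mismatches between camera views, up to about 2 mm, fit the stated calibration error.

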